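# Turn round the row of jars into the empty rack

### The arm

A 6-joint arm with a two-finger parallel gripper is mounted at the origin on a cart in front of the work surface, level with it; the furniture and walls round the work are solid. World frame = base frame: x ahead of the robot, y to its left, z up, the work surface at z = 0. Lengths are in m, angles in rad, forces in N, time in s.
With the tool pointing down it reaches from about 0.35 to 0.775 m from the base axis. Payload 7.3 kg.
Tool frame: the origin (TCP) lies between the finger pads; the fingertips stand 17 mm ahead of it and the grasp point (between the pads) lies 2 mm behind it; z points along the fingers, y is the line along which they close (so a half turn about z gives the same grasp; the last joint's range is limited). The gripper opens to 92 mm and grips with 3 to 60 N. Pads are 19 mm wide; open, the fingers measure 130 mm over their backs; the gripper's body (75 mm by 190 mm) begins 47 mm behind the grasp point.
Start: joints at [1.044, 0.342, 1.524, -0, 1.275, -0.146], TCP at [0.195, 0.487, 0.244] pointing down, gripper open.
Joint ranges: [-2.53, 2.53], [-0.77, 2.02], [0.04, 2.7], [-1, 4.14], [0.28, 2.66], [-3.11, 3.11]. Speed limits (rad/s): [2.57, 2.57, 3.14, 3.14, 3.14, 3.14].

### API

Orientations are given as [roll, pitch, yaw] about the fixed x, y, z axes, in that order (R = Rz(yaw) Ry(pitch) Rx(roll)).
In Python, from cell import robot, optics gives the robot as it stands.
- The arm moves only by the tool play_rows, never from a script. Its argument "rows" is a list of rows, each a list of 7 numbers: the shift along the tool's x, y, z in cm, then the turn, a rotation vector about the tool's x, y, z in rad, then the opening, from 0 (shut) to 1 (fully open). In form: [[tx, ty, tz, wx, wy, wz, grip], ...]. A call has 1 to 20 rows; each row is the pose to reach, as a shift and turn from the pose commanded when the call began, along the tool's axes at that moment; what a row does not reach only later rows make up. A row lasts 1/10 s, in which the tool goes at most 50 mm and 8.59 degrees, less where a joint would pass 70% of its speed; a pose out of reach is approached as far as the arm can. A call with a gripper value outside its range is refused whole. The fingers move at their own pace and stop on an object; "squeeze" is the grip in N (left out, the last holds). Time passes only in rows, so rows that repeat a pose let the fingers close. It gives the time, the measured TCP pose, the force, the opening and the grip force at its end, in the units of the state.
- robot.observe(): the state, without advancing time (a new reading comes with each control period).
- optics.read_camera(name): name is "side" or "top"; returns (picture, depth): 384x512x3 uint8, red, green, blue; 384x512 float32, m along the optical axis (not along the pixel's ray), 0 where there is no reading.
- optics.camera_model(name): a dict with "fx", "fy", "cx", "cy" (pixels), "origin" and "rotation" of the camera in the world. Camera axes: x right, y up, looking along -z (the intrinsics and any distortion apply to the point x, -y, -z); pixel columns grow to the right and rows downward; lengths in m; the calibration is good to about 2 mm. A picture is of the moment at which its call begins. camera_model takes no time and is no camera call.
- robot.hand_in(): hands the job in; it is judged then, once.
The state is a dict: "time": time; "qpos": joint angles; "qvel": joint speeds; "joint_efforts": joint torques, N m; "tool_pos": TCP position; "tool_rot": TCP orientation; "contact_force": force on the tool from outside, world axes, zero at the start; "torque": the same for the moment, N m; "opening": finger opening in m; "grip_force": force on a finger pad.
Only numpy, scipy, OpenCV 4.12 (cv2) and the standard library are available. Lean on these libraries where they do the work, as an engineer would, in place of code of your own. Each camera call takes 0.05 s, during which the arm holds its last target. There are 200 camera calls.

### The job

Move the four things that stand in the full wooden rack into the empty wire-railed rack, one to a bay, in reverse order: the thing at the left end of the full rack goes into the right end bay of the other, the second from the left into the second from the right, and so on. Keep each one upright, and leave all four standing flat on the floor of their bays.

Things in the scene. Friction and masses are not known exactly. Their poses are not given: they have to be found in the camera images.
- rack_from: The full rack: wooden, 88 (x) by 348 (y) mm, solid sides; at the start a thing on a cork pad in each bay. Bay centres at x = 0, y = +129, +43, -43, -129 (+y: left end seen from the robot), each 80 (x) by 82 (y) inside; floor 8 above the underside, dividers 22, sides 24 to 28. Origin: centre of the underside; x points away from the robot, z up. Fixed; yaw about 30 degrees. May be the nearer or the farther rack.
- rack_to: The empty rack: wooden base 88 (x) by 348 (y) mm with steel wire rails round it. Bay centres at x = 0, y = +129, +43, -43, -129 (+y: left end seen from the robot), each 80 (x) by 82 (y) inside; floor 8 above the underside, dividers 22, rails 28. Origin: centre of the underside; x points away from the robot, z up. Fixed; yaw about 30 degrees. May be the nearer or the farther rack.
- squat_jar_mid (a point): Squat round glass jar with a wide red lid, 65 mm across, 100 mm tall, about 0.5 kg; grip across the body. The point is its centre, half-way up on its axis; its z axis is up when it stands; yaw means nothing.
- honey_jar_mid (a point): Round jar with a wide mustard-yellow lid, 63 mm across, 94 mm tall, about 0.43 kg; grip across the body. The point is its centre, half-way up on its axis; its z axis is up when it stands; yaw means nothing.
- spice_jar_mid (a point): Slim round spice jar with a red cap, 45 mm across, 106 mm tall, about 0.11 kg. The point is its centre, half-way up on its axis; its z axis is up when it stands; yaw means nothing.
- measure_mid (a point): Plain metal double-ended bar measure (hourglass shape, open cup on top), 45 mm across at the rims, 96 mm tall, about 0.07 kg; grip it in its upper half, where it counts as 45 mm wide. The point is its centre, half-way up on its axis; its z axis is up when it stands; yaw means nothing.
- squat_jar_pad: Thin round cork pad, 72 mm across, 3 mm thick, fixed to the floor of rack_from under the place where squat_jar stands at the start; it stays there and so marks where squat_jar came from. All four pads look alike. Origin: centre of the underside.
- honey_jar_pad: Thin round cork pad, 72 mm across, 3 mm thick, fixed to the floor of rack_from under the place where honey_jar stands at the start; it stays there and so marks where honey_jar came from. All four pads look alike. Origin: centre of the underside.
- spice_jar_pad: Thin round cork pad, 72 mm across, 3 mm thick, fixed to the floor of rack_from under the place where spice_jar stands at the start; it stays there and so marks where spice_jar came from. All four pads look alike. Origin: centre of the underside.
- measure_pad: Thin round cork pad, 72 mm across, 3 mm thick, fixed to the floor of rack_from under the place where measure stands at the start; it stays there and so marks where measure came from. All four pads look alike. Origin: centre of the underside.
Not all that is in view belongs to the job. Leave any green look-alike of the part that bears squat_jar_mid alone.

How it is judged:
By the outcome, as a careful person would: the job done as asked, in the order asked, and still so for the second after the job is handed in, with the robot touching nothing.
It also fails if it takes over 80 s, if anything falls off the work surface, if the arm or the gripper's body presses on something with over 40 N, if the wrist force passes 120 N, or if a joint passes its speed limit or range.

## Working session

There is one attempt and no reset: what is moved stays moved. The work goes in short steps, Python scripts to look and compute and a tool call to move; the robot and the scene stay as the last step left them, time stands still between calls to the robot, and variables do not carry over. Pictures are saved under pics/ and viewed, at most 14 in all, crops included, and the job is handed in when it is done.

Besides the shell and the picture viewer there is one more tool, called after "Call:" by a JSON object that holds its "op" and its "data", one argument or row to a line. play_rows: Moves the arm, as the interface text tells. Its arguments: {"type":"object","properties":{"rows":{"type":"array"},"squeeze":{"type":"number"}},"required":["rows"]}

```bash
ls; mkdir -p pics; cat > h.py <<'E'
import numpy as np,cv2
from cell import robot,optics
def cloud(n,save=None):
    im,d=optics.read_camera(n); m=optics.camera_model(n)
    if save:
        cv2.imwrite(save,cv2.cvtColor(im,cv2.COLOR_RGB2BGR))
        np.savez(f'{n}.npz',im=im,d=d)
    v,u=np.mgrid[:384,:512]
    P=np.stack([(u-m['cx'])/m['fx']*d,-(v-m['cy'])/m['fy']*d,-d],-1)
    W=P@np.array(m['rotation']).T+np.array(m['origin']); W[d==0]=np.nan
    return im,W
E
python3 - <<'E'
from h import *
print(robot.observe())
for n in('top','side'):
    im,W=cloud(n,f'pics/{n}0.png'); np.save(n+'W.npy',W); print(optics.camera_model(n))
a=cv2.imread('pics/top0.png');
E
```

```text
pics
{'time': 0.0, 'qpos': array([ 1.04398574e+00,  3.42714853e-01,  1.52504366e+00, -1.40381696e-05,
        1.27541325e+00, -1.45978202e-01]), 'qvel': array([ 1.47671558e-05, -1.58298089e-03,  5.68785217e-04, -1.63823320e-03,
       -1.05886496e-03,  9.79267592e-04]), 'joint_efforts': array([-1.84161632e-03, -4.31232297e+01, -2.44217008e+01,  7.14785582e-02,
        5.59347065e-02, -1.48425252e-04]), 'tool_pos': array([0.1949089 , 0.48704933, 0.24303974]), 'tool_rot': array([-3.14002839e+00, -2.16416702e-04,  2.76076420e+00]), 'contact_force': array([ 0.30088628, -0.33007654, -0.6845037 ]), 'torque': array([-0.01451474, -0.00348298, -0.02936485]), 'grip_force': 0.0, 'opening': 0.09182638151571912}Traceback (most recent call last):
  File "<stdin>", line 4, in <module>
  File "h.py", line 10, in cloud
    W=P@np.array(m['rotation']).T+np.array(m['origin']); W[d==0]=np.nan
      ~~~~~~~~~~~~~~~~~~~~~~~~~~~^~~~~~~~~~~~~~~~~~~~~~
ValueError: operands could not be broadcast together with shapes (384,512) (3,)
```

View pics/top0.png

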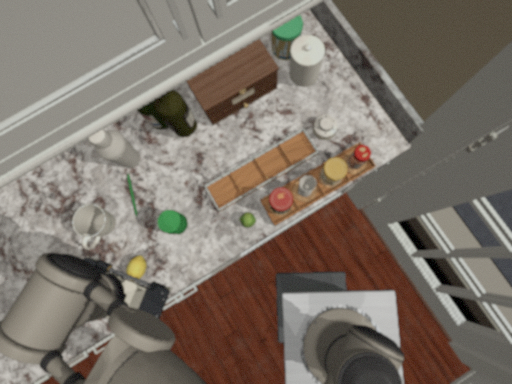

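The top view shows the wire rack at about (262,170). The full rack is at (320,185), holding a red lid (281,200), the metal measure (307,184), a yellow lid (335,170) and a red cap (362,152). The green look-alike is at (172,222).

```bash
sed -i 's/P@np.array(m\[.rotation.\]).T/P@rot(m["rotation"]).T/' h.py; cat >> h.py <<'E'
from scipy.spatial.transform import Rotation as Ro
def rot(r):
    r=np.array(r,float)
    return r if r.shape==(3,3) else Ro.from_euler('xyz',r).as_matrix() if r.size==3 else Ro.from_quat(r).as_matrix()
E
python3 - <<'E'
from h import *
for n in('top','side'):
    print(optics.camera_model(n))
    im,W=cloud(n,f'pics/{n}1.png'); np.save(n+'W.npy',W)
    if n=='top':
        c=cv2.resize(cv2.imread('pics/top1.png')[120:240,190:390],None,fx=4,fy=4,interpolation=cv2.INTER_CUBIC); cv2.imwrite('pics/topc.png',c)
        for p in [(281,200),(307,184),(335,170),(362,152),(262,170),(345,345),(172,222),(230,250)]: print(p,W[p[1],p[0]].round(4))
E
```

```text
{'fx': 348.3915133665709, 'fy': 348.3915133665709, 'cx': 261.06365767009265, 'cy': 192.08006315134688, 'origin': array([0.25256533, 0.17246826, 1.03504697]), 'rotation': array([ 0.18370188,  0.04240863, -1.59891883])}
(281, 200) [0.4018 0.154  0.1115]
(307, 184) [0.4533 0.0775 0.0618]
(335, 170) [0.4807 0.0037 0.1043]
(362, 152) [ 0.525  -0.07    0.1161]
(262, 170) [0.5087 0.2054 0.0241]
(345, 345) [0.0619 0.0311 0.231 ]
(172, 222) [0.3537 0.4522 0.0985]
(230, 250) [0.2761 0.3073 0.0004]
{'fx': 494.1424909544966, 'fy': 494.1424909544966, 'cx': 255.27467853967892, 'cy': 180.66995239795466, 'origin': array([ 0.27829774, -0.31741214,  1.08799255]), 'rotation': array([ 0.47403741, -0.01229766, -0.31507612])}
```

View pics/side1.png

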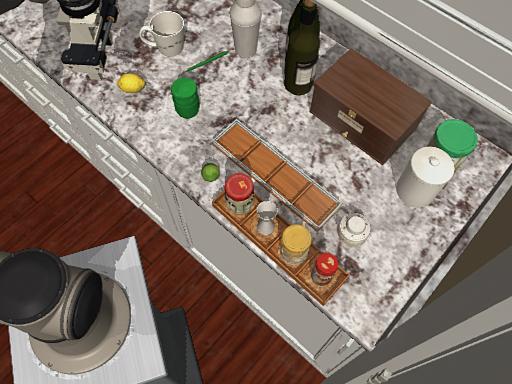

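View pics/topc.png

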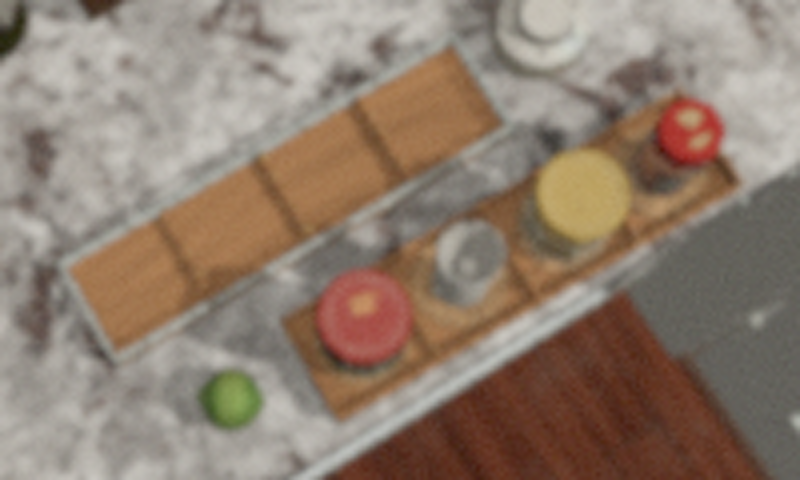

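The side view agrees: red lid (240,185), measure (266,213), yellow lid (295,240), small red cap (326,265). The wire rack runs (215,145)–(335,215), with a white bowl at (355,228) near its right end. There are three candidates for the squat jar:
- **Red lid, top view (281,200):** wide red lid on a glass body, so this is squat_jar. The enlarged crop confirms it.
- **Small red cap (362,152):** slim, so this is spice_jar.
- **Green one (172,222):** the look-alike, to be left alone.

Next I'll measure poses.

```bash
cat > m.py <<'E'
from h import *
from scipy.optimize import minimize
seeds={'squat':(.40,.154,.111),'meas':(.455,.078,.107),'honey':(.485,.004,.105),'spice':(.528,-.07,.117)}
for n in('top','side'):
    W=np.load(n+'W.npy').reshape(-1,3); W=W[~np.isnan(W[:,0])]
    print(n)
    for k,(x,y,z) in seeds.items():
        s=W[(np.hypot(W[:,0]-x,W[:,1]-y)<.05)&(W[:,2]>z-.012)&(W[:,2]<z+.03)]
        c,r=cv2.minEnclosingCircle(s[:,:2].astype(np.float32))
        print(k,len(s),np.round(c,4),round(r,4),'mid',((s[:,:2].max(0)+s[:,:2].min(0))/2).round(4),np.percentile(s[:,2],[50,98]).round(4))
E
python3 m.py
python3 - <<'E'
from h import *
for n in('top','side'):
    im=np.load(n+'.npz')['im']; Wf=np.load(n+'W.npy')
    hsv=cv2.cvtColor(im,cv2.COLOR_RGB2HSV)
    m=(hsv[...,0]<20)&(hsv[...,1]>80)&(Wf[...,2]>-.005)&(Wf[...,2]<.035)
    for nm,cx,cy in(('to',.52,.20),('from',.465,.045)):
        d=(Wf[...,0]-cx)*np.cos(.51)+(Wf[...,1]-cy)*np.sin(.51); e=-(Wf[...,0]-cx)*np.sin(.51)+(Wf[...,1]-cy)*np.cos(.51)
        mm=m&(abs(d)<.06)&(abs(e)<.2); P=Wf[mm]
        print(n,nm,len(P),'z',np.percentile(P[:,2],[5,50,95]).round(4))
        (c,s,a)=cv2.minAreaRect(P[:,:2].astype(np.float32)); print('rect',np.round(c,4),np.round(s,4),a)
    # bowl
    Q=Wf.reshape(-1,3); Q=Q[(np.hypot(Q[:,0]-.60,Q[:,1]-.03)<.12)&(Q[:,2]>.035)&(Q[:,2]<.25)]
    H,xe,ye=np.histogram2d(Q[:,0],Q[:,1],bins=[np.arange(.48,.73,.02),np.arange(-.1,.16,.02)])
    print(H.astype(int))
E
```

```text
top
squat 457 [0.4047 0.1532] 0.0328 mid [0.404  0.1526] [0.1094 0.1128]
meas 83 [0.4453 0.0795] 0.0226 mid [0.4457 0.0791] [0.1031 0.1087]
honey 429 [0.4853 0.0013] 0.0322 mid [0.4845 0.0017] [0.1035 0.107 ]
spice 226 [ 0.5232 -0.0719] 0.0226 mid [ 0.5229 -0.0723] [0.1162 0.1192]
side
squat 650 [0.4074 0.1541] 0.0335 mid [0.4065 0.1541] [0.1106 0.1147]
meas 143 [0.4477 0.0816] 0.0232 mid [0.4468 0.0817] [0.104  0.1102]
honey 703 [0.4872 0.0032] 0.0321 mid [0.487  0.0034] [0.1049 0.1086]
spice 388 [ 0.5251 -0.071 ] 0.0227 mid [ 0.525  -0.0708] [0.1174 0.1213]
top to 2621 z [0.0041 0.0072 0.0123]
rect [0.5166 0.2075] [0.0765 0.3388] 28.998319625854492
top from 1730 z [0.0037 0.009  0.025 ]
rect [0.4709 0.0388] [0.0965 0.3599] 28.203733444213867
[[ 0  0  0  7 32 50 44  0  0  0  0  0]
 [ 0  0 23  2 38 38  8  0  0  0  0  0]
 [ 0 20 51  0  0  0  0  0  0  0  0  0]
 [ 0  8  0  0  0  0  0  0  0  0  0  0]
 [ 0  0  0  0  0  0  0  0  0  0  0  0]
 [ 0  0  0  0  0  0  0  0  0  0  0  0]
 [ 0  0  0  0  7 31  7  0  0  0  0  0]
 [ 0  0  0  0 36 43 34  0  0  0  0  0]
 [ 0  0  0  0 22 36 22  0  0  0  0  0]
 [ 0  0  0  0  1  4  1  0  0  0  0  0]
 [ 0  0  0  0  0  0  0  0  0  0  0  0]
 [ 0  0  0  0  0  0  0  0  0  0  0  0]]
side to 3939 z [0.0048 0.0087 0.0181]
rect [0.5101 0.2151] [0.1054 0.3649] 26.110586166381836
side from 3312 z [0.0053 0.0113 0.0263]
rect [0.464  0.0527] [0.107 0.38 ] 30.480459213256836
[[ 0  0  0 25 54 77 59  0  0  0  0  0]
 [ 0  0  8 12 76 74 20  0  0  0  0  0]
 [ 0 34 45  0  0  0  0  0  0  0  0  0]
 [ 0 24  3  0  0  0  0  0  0  0  0  0]
 [ 0  0  0  0  0  0  0  0  0  0  0  0]
 [ 0  0  0  0  0  0  0  0  0  0  0  0]
 [ 0  0  0  0 15 40 14  0  0  0  0  0]
 [ 0  0  0  2 75 83 56  3  1  0  0  0]
 [ 0  0  0  1 59 67 37  5  0  0  0  0]
 [ 0  0  0  0  9 23 12  0  0  0  0  0]
 [ 0  0  0  0  0  0  0  0  0  0  0  0]
 [ 0  0  0  0  0  0  0  0  0  0  0  0]]
```

```bash
python3 - <<'E'
import cv2
a=cv2.imread('pics/side1.png')[110:310,200:390]
cv2.imwrite('pics/sidec.png',cv2.resize(a,None,fx=3,fy=3,interpolation=cv2.INTER_CUBIC))
cv2.imwrite('pics/sided.png',cv2.resize(cv2.imread('pics/side1.png')[112:232,205:350],None,fx=5,fy=5,interpolation=cv2.INTER_CUBIC))
E
```

```text
(no output)
```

View pics/sided.png

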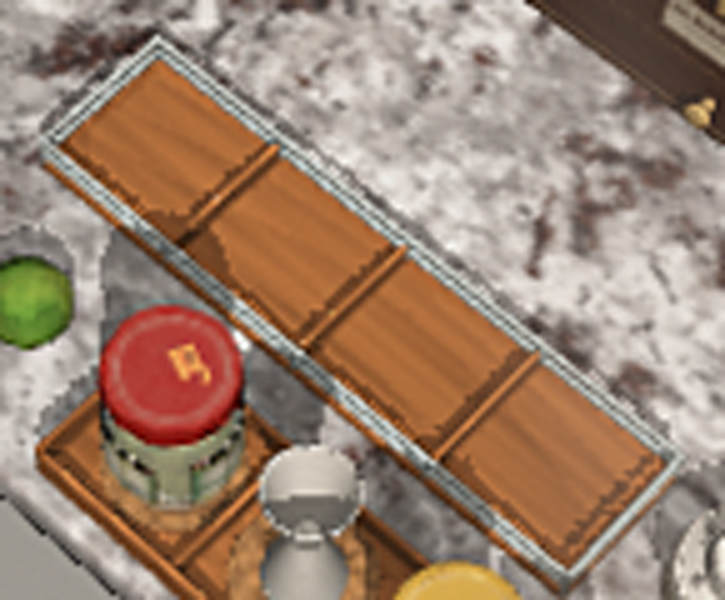

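The crop shows the wire rail's top corners at crop pixels (45,143), (158,40), (680,460) and (562,580). The divider tops run (275,150)–(180,240), (402,250)–(305,345) and (535,357)–(435,458).

```bash
cat >> h.py <<'E'
def pix(n,u,v,z):
    m=optics.camera_model(n); d=rot(m['rotation'])@np.array([(u-m['cx'])/m['fx'],-(v-m['cy'])/m['fy'],-1]); o=np.array(m['origin'])
    return (o+d*(z-o[2])/d[2])[:2]
E
python3 - <<'E'
from h import *
def S(p,z): return pix('side',p[0]/5+205-.4,p[1]/5+112-.4,z)
def T(p,z): return pix('top',p[0]/4+190-.375,p[1]/4+120-.375,z)
c=np.array([S(p,.028) for p in[(45,143),(158,40),(680,460),(562,580)]]); print(c.round(4),'ctr',c.mean(0).round(4), np.linalg.norm(c[1]-c[0]),np.linalg.norm(c[2]-c[1]))
d=np.array([[S(p,.022) for p in q] for q in [((275,150),(180,240)),((402,250),(305,345)),((535,357),(435,458))]])
dm=d.mean(1); print(dm.round(4),dm.mean(0).round(4)); v=dm[0]-dm[2]; yaw=np.arctan2(-v[0],v[1]); print('yaw',yaw, np.linalg.norm(v), [np.arctan2(-(c[i]-c[j])[0],(c[i]-c[j])[1]) for i,j in((0,3),(1,2))])
t=np.array([T(p,.01) for p in[(70,268),(450,48),(500,122),(115,350)]]);print(t.round(4),t.mean(0).round(4))
C=np.mean([c.mean(0),dm.mean(0),t.mean(0)],0); print('C',C)
y=np.array([-np.sin(yaw),np.cos(yaw)])
for k in(.129,.043,-.043,-.129): print(k,(C+k*y).round(4))
o=np.array([[.4055,.1535],[.4465,.0805],[.486,.0025],[.524,-.0715]]); w=o[0]-o[3]; print('from yaw',np.arctan2(-w[0],w[1]))
E
```

```text
[[0.3948 0.3362]
 [0.4672 0.3785]
 [0.6323 0.0766]
 [0.557  0.037 ]] ctr [0.5128 0.2071] 0.08379328143020401 0.3440726131289379
[[0.4744 0.2831]
 [0.5155 0.2089]
 [0.556  0.1332]] [0.5153 0.2084]
yaw 0.4983993630068198 0.17068444781705863 [np.float64(0.49665660597732303), np.float64(0.5004475908569564)]
[[0.467  0.3733]
 [0.629  0.0788]
 [0.5683 0.0439]
 [0.4032 0.3394]] [0.5169 0.2089]
C [0.51501364 0.20809547]
0.129 [0.4533 0.3214]
0.043 [0.4945 0.2459]
-0.043 [0.5356 0.1703]
-0.129 [0.5767 0.0948]
from yaw 0.48475265430483694
```

```bash
cat > go.py <<'E'
import sys
from h import *
def go(x,y,z,yaw=2.069):
    s=robot.observe(); R=Ro.from_euler('xyz',s['tool_rot']); Rt=Ro.from_euler('xyz',[np.pi,0,yaw])
    print('t',round(s['time'],2),'cm',(R.inv().apply(np.array([x,y,z])-s['tool_pos'])*100).round(2),'w',(R.inv()*Rt).as_rotvec().round(3))
go(*map(float,sys.argv[1:]))
E
python3 go.py .4055 .1535 .20
```

```text
t 0.15 cm [-31.95 -23.15   4.34] w [-0.001  0.     0.692]
```

Call:
{"op": "play_rows", "data": {
  "rows": [
    [-31.95, -23.15, 4.3, 0, 0, 0.692, 1],
    [-31.95, -23.15, 4.3, 0, 0, 0.692, 1],
    [-31.95, -23.15, 4.3, 0, 0, 0.692, 1],
    [-31.95, -23.15, 4.3, 0, 0, 0.692, 1],
    [-31.95, -23.15, 4.3, 0, 0, 0.692, 1],
    [-31.95, -23.15, 4.3, 0, 0, 0.692, 1],
    [-31.95, -23.15, 4.3, 0, 0, 0.692, 1],
    [-31.95, -23.15, 4.3, 0, 0, 0.692, 1],
    [-31.95, -23.15, 4.3, 0, 0, 0.692, 1],
    [-31.95, -23.15, 4.3, 0, 0, 0.692, 1],
    [-31.95, -23.15, 4.3, 0, 0, 0.692, 1],
    [-31.95, -23.15, 4.3, 0, 0, 0.692, 1]
  ],
  "squeeze": 25
}}

```text
time: 1.35
tool_pos: [0.405, 0.155, 0.2008]
tool_rot: [3.141, -0.0, 2.071]
contact_force: [-0.6, -0.1, -0.3]
opening: 0.0922
grip_force: 0.0
```

```bash
python3 go.py .4055 .1535 .068; python3 -c "
from h import *
print(robot.observe()['tool_pos'],robot.observe()['tool_rot']);cloud('side','pics/s2.png')
cv2.imwrite('pics/s2c.png',cv2.resize(cv2.imread('pics/s2.png')[70:310,170:390],None,fx=2.5,fy=2.5))"
```

```text
t 1.35 cm [-0.15 -0.03 13.28] w [ 0.    -0.     0.002]
[0.40501947 0.1549525  0.20083637] [ 3.14143789e+00 -2.47258795e-04  2.07108717e+00]
```

View pics/s2c.png

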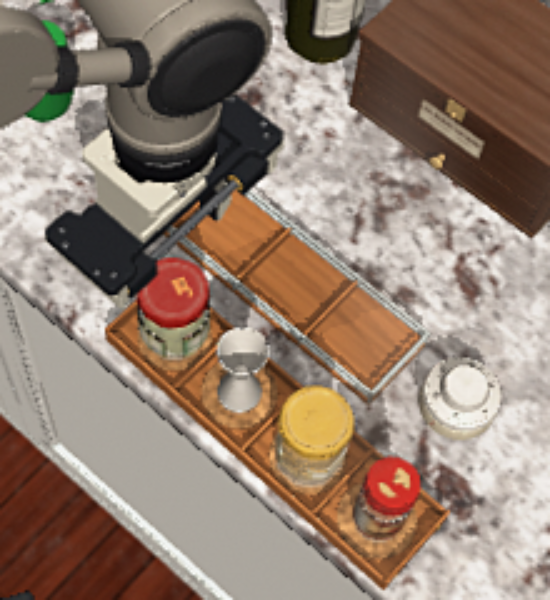

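The gripper is squarely over the squat jar (crop 175,295), with the fingers lined up across the rack. Next I descend, close and lift.

Call:
{"op": "play_rows", "data": {
  "rows": [
    [-0.15, 0, 4, 0, 0, 0, 1],
    [-0.15, 0, 8, 0, 0, 0, 1],
    [-0.15, 0, 11, 0, 0, 0, 1],
    [-0.15, 0, 12.5, 0, 0, 0, 1],
    [-0.15, 0, 13.3, 0, 0, 0, 1],
    [-0.15, 0, 13.3, 0, 0, 0, 1],
    [-0.15, 0, 13.3, 0, 0, 0, 0.5],
    [-0.15, 0, 13.3, 0, 0, 0, 0.5],
    [-0.15, 0, 13.3, 0, 0, 0, 0.5],
    [-0.15, 0, 13.3, 0, 0, 0, 0.5],
    [-0.15, 0, 13.3, 0, 0, 0, 0.5],
    [-0.15, 0, 13.3, 0, 0, 0, 0.5]
  ],
  "squeeze": 25
}}

```text
time: 2.6
tool_pos: [0.4071, 0.1527, 0.0682]
tool_rot: [3.14, 0.0, 2.069]
contact_force: [0.8, 1.7, 5.3]
opening: 0.0625
grip_force: 25.0
```

Call:
{"op": "play_rows", "data": {
  "rows": [
    [0, 0, -2, 0, 0, 0, 0.5],
    [0, 0, -5, 0, 0, 0, 0.5],
    [0, 0, -9, 0, 0, 0, 0.5],
    [0, 0, -13, 0, 0, 0, 0.5],
    [0, 0, -14, 0, 0, 0, 0.5],
    [0, 0, -14, 0, 0, 0, 0.5]
  ]
}}

```text
time: 3.2
tool_pos: [0.4065, 0.1524, 0.2082]
tool_rot: [3.14, 0.001, 2.069]
contact_force: [-0.8, -0.4, -5.3]
opening: 0.0626
grip_force: 25.0
```

```bash
python3 go.py .5767 .0948 .208
```

```text
t 3.2 cm [-13.19  12.2    0.04] w [ 0.002  0.001 -0.   ]
```

Call:
{"op": "play_rows", "data": {
  "rows": [
    [-2.2, 2.0, 0, 0, 0, 0, 0.5],
    [-4.4, 4.1, 0, 0, 0, 0, 0.5],
    [-6.6, 6.1, 0, 0, 0, 0, 0.5],
    [-8.8, 8.1, 0, 0, 0, 0, 0.5],
    [-11, 10.2, 0, 0, 0, 0, 0.5],
    [-12.4, 11.5, 0, 0, 0, 0, 0.5],
    [-13.2, 12.2, 0, 0, 0, 0, 0.5],
    [-13.2, 12.2, 0, 0, 0, 0, 0.5],
    [-13.2, 12.2, 0, 0, 0, 0, 0.5],
    [-13.2, 12.2, 0, 0, 0, 0, 0.5],
    [-13.2, 12.2, 0, 0, 0, 0, 0.5]
  ]
}}

```text
time: 4.3
tool_pos: [0.5759, 0.0952, 0.2079]
tool_rot: [-3.142, -0.0, 2.069]
contact_force: [0.4, -0.2, -4.9]
opening: 0.0625
grip_force: 25.0
```

```bash
python3 go.py .5767 .0948 .07;python3 -c "
from h import *
cloud('side','pics/s3.png')
cv2.imwrite('pics/s3c.png',cv2.resize(cv2.imread('pics/s3.png')[70:310,170:390],None,fx=2.5,fy=2.5))"
```

```text
t 4.3 cm [-0.08  0.05 13.79] w [-0. -0.  0.]
```

View pics/s3c.png

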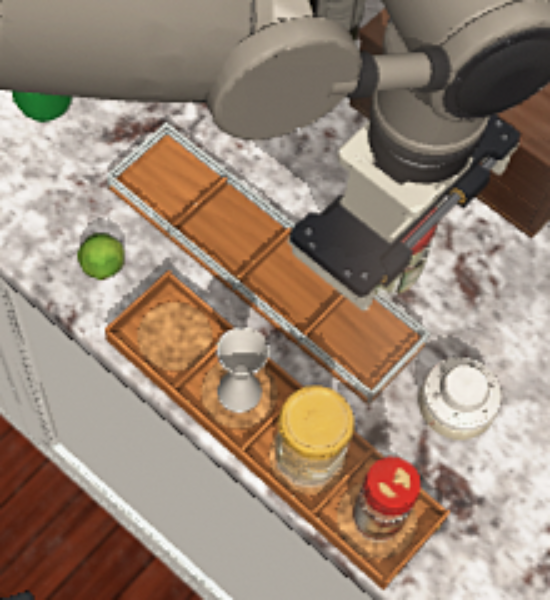

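The jar hangs upright at crop (415,260), over the right end bay; the pad it left is empty at (178,335). Lowering it now.

Call:
{"op": "play_rows", "data": {
  "rows": [
    [-0.05, 0, 4, 0, 0, 0, 0.5],
    [-0.05, 0, 8, 0, 0, 0, 0.5],
    [-0.05, 0, 11, 0, 0, 0, 0.5],
    [-0.05, 0, 13, 0, 0, 0, 0.5],
    [-0.05, 0, 13.7, 0, 0, 0, 0.5],
    [-0.05, 0, 14.0, 0, 0, 0, 0.5],
    [-0.05, 0, 14.1, 0, 0, 0, 0.5],
    [-0.05, 0, 14.2, 0, 0, 0, 0.5],
    [-0.05, 0, 14.2, 0, 0, 0, 0.5]
  ]
}}

```text
time: 5.25
tool_pos: [0.5774, 0.0944, 0.0667]
tool_rot: [3.14, 0.001, 2.069]
contact_force: [-0.6, -0.4, -4.6]
opening: 0.0627
grip_force: 25.0
```

Not touching yet (the force still shows the jar's weight), so I lower in small steps and release.

Call:
{"op": "play_rows", "data": {
  "rows": [
    [0, 0, 0.1, 0, 0, 0, 0.5],
    [0, 0, 0.2, 0, 0, 0, 0.5],
    [0, 0, 0.2, 0, 0, 0, 0.5]
  ]
}}

```text
time: 5.55
tool_pos: [0.5774, 0.0943, 0.0652]
tool_rot: [3.14, 0.001, 2.069]
contact_force: [-1.8, -0.7, 5.4]
opening: 0.0624
grip_force: 25.0
```

Call:
{"op": "play_rows", "data": {
  "rows": [
    [0, 0, 0, 0, 0, 0, 0.9],
    [0, 0, 0, 0, 0, 0, 0.9],
    [0, 0, 0, 0, 0, 0, 0.9],
    [0, 0, 0, 0, 0, 0, 0.9],
    [0, 0, -2, 0, 0, 0, 0.9],
    [0, 0, -6, 0, 0, 0, 0.9],
    [0, 0, -10, 0, 0, 0, 0.9],
    [0, 0, -13, 0, 0, 0, 0.9],
    [0, 0, -13, 0, 0, 0, 0.9]
  ]
}}

```text
time: 6.45
tool_pos: [0.5792, 0.0944, 0.1986]
tool_rot: [3.133, 0.004, 2.069]
contact_force: [0.8, 0.3, -0.1]
opening: 0.0826
grip_force: 0.0
```

```bash
python3 go.py .4465 .0805 .195
```

```text
t 6.45 cm [  5.12 -12.33   0.24] w [ 0.008  0.004 -0.   ]
```

Call:
{"op": "play_rows", "data": {
  "rows": [
    [1.5, -3.7, 0, 0, 0, 0, 0.8],
    [3, -7.4, 0, 0, 0, 0, 0.8],
    [4.4, -10.6, 0, 0, 0, 0, 0.8],
    [5.1, -12.2, 0, 0, 0, 0, 0.8],
    [5.1, -12.3, 0, 0, 0, 0, 0.8],
    [5.1, -12.3, 0, 0, 0, 0, 0.8],
    [5.1, -12.3, 0, 0, 0, 0, 0.8]
  ]
}}

```text
time: 7.15
tool_pos: [0.4456, 0.0803, 0.1936]
tool_rot: [3.141, 0.0, 2.069]
contact_force: [0.4, 0.7, -0.2]
opening: 0.0734
grip_force: 0.0
```

```bash
python3 go.py .4465 .0805 .070;python3 -c "
from h import *
cloud('side','pics/s4.png')
cv2.imwrite('pics/s4c.png',cv2.resize(cv2.imread('pics/s4.png')[70:310,170:390],None,fx=2.5,fy=2.5))"
```

```text
t 7.15 cm [-0.03  0.08 12.36] w [ 0.001  0.    -0.   ]
```

View pics/s4c.png

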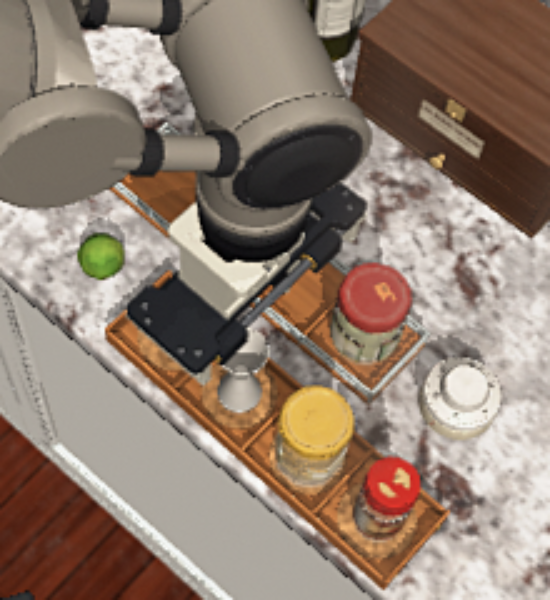

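The squat jar stands in the right end bay (crop 372,310), and the gripper is over the measure (245,365).

Call:
{"op": "play_rows", "data": {
  "rows": [
    [0, 0.05, 4, 0, 0, 0, 0.8],
    [0, 0.05, 8, 0, 0, 0, 0.8],
    [0, 0.05, 11, 0, 0, 0, 0.8],
    [0, 0.05, 12.1, 0, 0, 0, 0.8],
    [0, 0.05, 12.1, 0, 0, 0, 0.8],
    [0, 0.05, 12.1, 0, 0, 0, 0.3],
    [0, 0.05, 12.1, 0, 0, 0, 0.3],
    [0, 0.05, 12.1, 0, 0, 0, 0.3],
    [0, 0.05, 12.1, 0, 0, 0, 0.3],
    [0, 0.05, 12.1, 0, 0, 0, 0.3],
    [0, 0.05, 12.1, 0, 0, 0, 0.3]
  ],
  "squeeze": 10
}}

```text
time: 8.3
tool_pos: [0.4455, 0.0807, 0.0734]
tool_rot: [3.14, 0.001, 2.069]
contact_force: [0.3, -0.1, 5.5]
opening: 0.0444
grip_force: 9.9
```

Call:
{"op": "play_rows", "data": {
  "rows": [
    [0, 0, -2, 0, 0, 0, 0.3],
    [0, 0, -5, 0, 0, 0, 0.3],
    [0, 0, -9, 0, 0, 0, 0.3],
    [0, 0, -12, 0, 0, 0, 0.3],
    [0, 0, -13, 0, 0, 0, 0.3],
    [0, 0, -13, 0, 0, 0, 0.3]
  ]
}}

```text
time: 8.9
tool_pos: [0.4453, 0.0806, 0.2034]
tool_rot: [3.14, 0.001, 2.069]
contact_force: [-0.4, 0.6, -1.6]
opening: 0.0441
grip_force: 10.0
```

```bash
python3 go.py .5356 .1703 .203
```

```text
t 8.9 cm [ 3.56 12.22  0.06] w [ 0.002  0.001 -0.   ]
```

Call:
{"op": "play_rows", "data": {
  "rows": [
    [0.9, 3, 0, 0, 0, 0, 0.3],
    [1.8, 6, 0, 0, 0, 0, 0.3],
    [2.7, 9, 0, 0, 0, 0, 0.3],
    [3.3, 11.2, 0, 0, 0, 0, 0.3],
    [3.55, 12.2, 0, 0, 0, 0, 0.3],
    [3.55, 12.2, 0, 0, 0, 0, 0.3],
    [3.55, 12.2, 4, 0, 0, 0, 0.3],
    [3.55, 12.2, 8, 0, 0, 0, 0.3],
    [3.55, 12.2, 11, 0, 0, 0, 0.3],
    [3.55, 12.2, 12.5, 0, 0, 0, 0.3],
    [3.55, 12.2, 12.9, 0, 0, 0, 0.3],
    [3.55, 12.2, 13.1, 0, 0, 0, 0.3],
    [3.55, 12.2, 13.2, 0, 0, 0, 0.3],
    [3.55, 12.2, 13.2, 0, 0, 0, 0.3]
  ]
}}

```text
time: 10.3
tool_pos: [0.5356, 0.17, 0.0717]
tool_rot: [3.14, 0.001, 2.069]
contact_force: [0.5, -0.1, -1.8]
opening: 0.0439
grip_force: 10.0
```

Call:
{"op": "play_rows", "data": {
  "rows": [
    [0, 0, 0.1, 0, 0, 0, 0.3],
    [0, 0, 0.15, 0, 0, 0, 0.3],
    [0, 0, 0.15, 0, 0, 0, 0.3]
  ]
}}

```text
time: 10.6
tool_pos: [0.5358, 0.1702, 0.0703]
tool_rot: [3.139, 0.001, 2.069]
contact_force: [0.1, -0.5, 5.3]
opening: 0.0441
grip_force: 9.9
```

Call:
{"op": "play_rows", "data": {
  "rows": [
    [0, 0, 0, 0, 0, 0, 0.7],
    [0, 0, 0, 0, 0, 0, 0.7],
    [0, 0, 0, 0, 0, 0, 0.7],
    [0, 0, 0, 0, 0, 0, 0.7],
    [0, 0, -2, 0, 0, 0, 0.7],
    [0, 0, -6, 0, 0, 0, 0.7],
    [0, 0, -10, 0, 0, 0, 0.7],
    [0, 0, -12.5, 0, 0, 0, 0.8],
    [0, 0, -12.5, 0, 0, 0, 1]
  ]
}}

```text
time: 11.5
tool_pos: [0.537, 0.1704, 0.1983]
tool_rot: [3.134, 0.002, 2.069]
contact_force: [0.1, -0.4, 0.4]
opening: 0.0754
grip_force: 0.0
```

```bash
python3 go.py .486 .0025 .195
```

```text
t 11.5 cm [-12.32 -12.51   0.26] w [ 0.007  0.002 -0.   ]
```

Call:
{"op": "play_rows", "data": {
  "rows": [
    [-2.8, -2.8, 0, 0, 0, 0, 1],
    [-5.6, -5.7, 0, 0, 0, 0, 1],
    [-8.4, -8.5, 0, 0, 0, 0, 1],
    [-11, -11.2, 0, 0, 0, 0, 1],
    [-12.3, -12.4, 0, 0, 0, 0, 1],
    [-12.3, -12.4, 0, 0, 0, 0, 1],
    [-12.3, -12.4, 0, 0, 0, 0, 1],
    [-12.3, -12.4, 0, 0, 0, 0, 1]
  ]
}}

```text
time: 12.3
tool_pos: [0.485, 0.0036, 0.1938]
tool_rot: [-3.141, -0.001, 2.07]
contact_force: [0.0, 0.3, -0.2]
opening: 0.0918
grip_force: 0.0
```

```bash
python3 go.py .486 .0025 .062;python3 -c "
from h import *
cloud('side','pics/s5.png')
cv2.imwrite('pics/s5c.png',cv2.resize(cv2.imread('pics/s5.png')[70:310,170:390],None,fx=2.5,fy=2.5))"
```

```text
t 12.3 cm [-0.15  0.04 13.18] w [-0.    -0.001  0.001]
```

View pics/s5c.png

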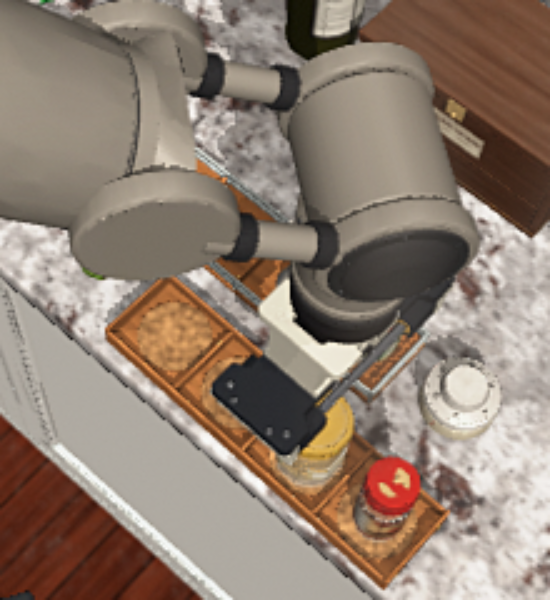

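The gripper is aligned over the honey jar (crop 325,440). The gripper's body comes near the placed squat jar's lid, so I grip slightly higher.

Call:
{"op": "play_rows", "data": {
  "rows": [
    [-0.1, 0, 4, 0, 0, 0, 1],
    [-0.1, 0, 8, 0, 0, 0, 1],
    [-0.1, 0, 11, 0, 0, 0, 1],
    [-0.1, 0, 12.5, 0, 0, 0, 1],
    [-0.1, 0, 12.7, 0, 0, 0, 1],
    [-0.1, 0, 12.7, 0, 0, 0, 0.5],
    [-0.1, 0, 12.7, 0, 0, 0, 0.5],
    [-0.1, 0, 12.7, 0, 0, 0, 0.5],
    [-0.1, 0, 12.7, 0, 0, 0, 0.5],
    [-0.1, 0, 12.7, 0, 0, 0, 0.5],
    [-0.1, 0, 12.7, 0, 0, 0, 0.5]
  ],
  "squeeze": 25
}}

```text
time: 13.45
tool_pos: [0.4862, 0.0019, 0.068]
tool_rot: [3.14, 0.001, 2.069]
contact_force: [1.9, 0.0, 5.2]
opening: 0.0618
grip_force: 25.0
```

Call:
{"op": "play_rows", "data": {
  "rows": [
    [0, 0, -2, 0, 0, 0, 0.5],
    [0, 0, -5, 0, 0, 0, 0.5],
    [0, 0, -9, 0, 0, 0, 0.5],
    [0, 0, -13, 0, 0, 0, 0.5],
    [0, 0, -14, 0, 0, 0, 0.5],
    [0, 0, -14, 0, 0, 0, 0.5]
  ]
}}

```text
time: 14.05
tool_pos: [0.4856, 0.0018, 0.2077]
tool_rot: [3.14, 0.001, 2.069]
contact_force: [0.7, 1.3, -4.2]
opening: 0.0622
grip_force: 25.0
```

```bash
python3 go.py .4945 .2459 .208
```

```text
t 14.05 cm [21.02 12.44 -0.03] w [ 0.002  0.001 -0.   ]
```

Call:
{"op": "play_rows", "data": {
  "rows": [
    [2.8, 1.7, 0, 0, 0, 0, 0.5],
    [5.6, 3.3, 0, 0, 0, 0, 0.5],
    [8.4, 5, 0, 0, 0, 0, 0.5],
    [11.2, 6.6, 0, 0, 0, 0, 0.5],
    [14, 8.3, 0, 0, 0, 0, 0.5],
    [16.8, 9.9, 0, 0, 0, 0, 0.5],
    [19.2, 11.4, 0, 0, 0, 0, 0.5],
    [20.6, 12.2, 0, 0, 0, 0, 0.5],
    [21, 12.4, 0, 0, 0, 0, 0.5],
    [21, 12.4, 0, 0, 0, 0, 0.5],
    [21, 12.4, 0, 0, 0, 0, 0.5]
  ]
}}

```text
time: 15.15
tool_pos: [0.4939, 0.2444, 0.2066]
tool_rot: [-3.14, 0.0, 2.068]
contact_force: [0.8, -0.4, -2.8]
opening: 0.0621
grip_force: 25.0
```

```bash
python3 go.py .4945 .2459 .066;python3 -c "
from h import *
cloud('side','pics/s6.png')
cv2.imwrite('pics/s6c.png',cv2.resize(cv2.imread('pics/s6.png')[70:310,170:390],None,fx=2.5,fy=2.5))"
```

```text
t 15.15 cm [ 0.1   0.14 14.06] w [-0.001  0.    -0.001]
```

View pics/s6c.png

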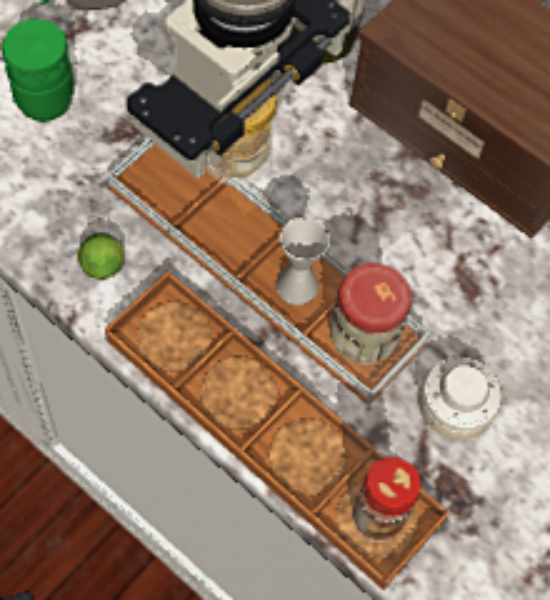

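The measure stands upright in the second bay from the right (crop 300,265), with the squat jar beside it. The honey jar is held at (248,140). Lowering it now.

Call:
{"op": "play_rows", "data": {
  "rows": [
    [0.1, 0.1, 4, 0, 0, 0, 0.5],
    [0.1, 0.1, 8, 0, 0, 0, 0.5],
    [0.1, 0.1, 11, 0, 0, 0, 0.5],
    [0.1, 0.1, 13, 0, 0, 0, 0.5],
    [0.1, 0.1, 13.7, 0, 0, 0, 0.5],
    [0.1, 0.1, 13.9, 0, 0, 0, 0.5],
    [0.1, 0.1, 14.0, 0, 0, 0, 0.5],
    [0.1, 0.1, 14.1, 0, 0, 0, 0.5],
    [0.1, 0.1, 14.1, 0, 0, 0, 0.5]
  ]
}}

```text
time: 16.1
tool_pos: [0.495, 0.2471, 0.0672]
tool_rot: [3.14, 0.0, 2.069]
contact_force: [0.4, -0.7, -3.5]
opening: 0.0622
grip_force: 25.0
```

Call:
{"op": "play_rows", "data": {
  "rows": [
    [0, 0, 0.1, 0, 0, 0, 0.5],
    [0, 0, 0.2, 0, 0, 0, 0.5],
    [0, 0, 0.25, 0, 0, 0, 0.5],
    [0, 0, 0.25, 0, 0, 0, 0.5]
  ]
}}

```text
time: 16.5
tool_pos: [0.4951, 0.2472, 0.0649]
tool_rot: [3.14, 0.0, 2.069]
contact_force: [-0.0, -1.1, 6.0]
opening: 0.0621
grip_force: 25.0
```

Call:
{"op": "play_rows", "data": {
  "rows": [
    [0, 0, 0, 0, 0, 0, 0.9],
    [0, 0, 0, 0, 0, 0, 0.9],
    [0, 0, 0, 0, 0, 0, 0.9],
    [0, 0, 0, 0, 0, 0, 0.9],
    [0, 0, -2, 0, 0, 0, 0.9],
    [0, 0, -6, 0, 0, 0, 0.9],
    [0, 0, -10, 0, 0, 0, 0.9],
    [0, 0, -13.5, 0, 0, 0, 0.8],
    [0, 0, -13.5, 0, 0, 0, 0.8]
  ]
}}

```text
time: 17.4
tool_pos: [0.4968, 0.2479, 0.2039]
tool_rot: [3.132, 0.002, 2.069]
contact_force: [0.4, 1.1, 0.4]
opening: 0.0743
grip_force: 0.0
```

```bash
python3 go.py .5245 -.0715 .205
```

```text
t 17.4 cm [-29.38 -12.82  -0.19] w [ 0.01   0.002 -0.   ]
```

Call:
{"op": "play_rows", "data": {
  "rows": [
    [-4, -1.7, -0.5, 0, 0, 0, 0.8],
    [-8, -3.5, -0.5, 0, 0, 0, 0.8],
    [-12, -5.2, -0.5, 0, 0, 0, 0.8],
    [-16, -7, -0.5, 0, 0, 0, 0.8],
    [-20, -8.7, -0.5, 0, 0, 0, 0.8],
    [-24, -10.4, -0.5, 0, 0, 0, 0.8],
    [-27.5, -11.9, -0.5, 0, 0, 0, 0.8],
    [-29.3, -12.7, -0.5, 0, 0, 0, 0.8],
    [-29.3, -12.7, -0.5, 0, 0, 0, 0.8],
    [-29.3, -12.7, -0.5, 0, 0, 0, 0.8],
    [-29.3, -12.7, -0.5, 0, 0, 0, 0.8]
  ]
}}

```text
time: 18.5
tool_pos: [0.5225, -0.07, 0.2033]
tool_rot: [-3.141, -0.001, 2.07]
contact_force: [-0.0, 0.1, -0.2]
opening: 0.0737
grip_force: 0.0
```

```bash
python3 go.py .5245 -.0715 .076
```

```text
t 18.5 cm [-0.24  0.1  12.73] w [-0.    -0.001  0.001]
```

Call:
{"op": "play_rows", "data": {
  "rows": [
    [-0.15, 0.05, 4, 0, 0, 0, 0.8],
    [-0.15, 0.05, 8, 0, 0, 0, 0.8],
    [-0.15, 0.05, 11, 0, 0, 0, 0.8],
    [-0.15, 0.05, 12.5, 0, 0, 0, 0.8],
    [-0.15, 0.05, 12.7, 0, 0, 0, 0.8],
    [-0.15, 0.05, 12.7, 0, 0, 0, 0.3],
    [-0.15, 0.05, 12.7, 0, 0, 0, 0.3],
    [-0.15, 0.05, 12.7, 0, 0, 0, 0.3],
    [-0.15, 0.05, 12.7, 0, 0, 0, 0.3],
    [-0.15, 0.05, 12.7, 0, 0, 0, 0.3],
    [-0.15, 0.05, 12.7, 0, 0, 0, 0.3]
  ],
  "squeeze": 12
}}

```text
time: 19.6
tool_pos: [0.5245, -0.0723, 0.0775]
tool_rot: [3.14, 0.001, 2.069]
contact_force: [-0.5, 0.4, 4.5]
opening: 0.0444
grip_force: 12.0
```

Call:
{"op": "play_rows", "data": {
  "rows": [
    [0, 0, -2, 0, 0, 0, 0.3],
    [0, 0, -5, 0, 0, 0, 0.3],
    [0, 0, -9, 0, 0, 0, 0.3],
    [0, 0, -13, 0, 0, 0, 0.3],
    [0, 0, -14, 0, 0, 0, 0.3],
    [0, 0, -14, 0, 0, 0, 0.3]
  ]
}}

```text
time: 20.2
tool_pos: [0.5245, -0.0724, 0.218]
tool_rot: [3.139, 0.002, 2.069]
contact_force: [0.2, -0.5, -0.9]
opening: 0.0442
grip_force: 12.0
```

```bash
python3 go.py .4533 .3214 .217
```

```text
t 20.2 cm [38.   12.55  0.05] w [ 0.002  0.002 -0.   ]
```

Call:
{"op": "play_rows", "data": {
  "rows": [
    [3.5, 1.2, 0, 0, 0, 0, 0.3],
    [7, 2.3, 0, 0, 0, 0, 0.3],
    [10.5, 3.5, 0, 0, 0, 0, 0.3],
    [14, 4.6, 0, 0, 0, 0, 0.3],
    [17.5, 5.8, 0, 0, 0, 0, 0.3],
    [21, 6.9, 0, 0, 0, 0, 0.3],
    [24.5, 8.1, 0, 0, 0, 0, 0.3],
    [28, 9.2, 0, 0, 0, 0, 0.3],
    [31.5, 10.4, 0, 0, 0, 0, 0.3],
    [35, 11.6, 0, 0, 0, 0, 0.3],
    [37, 12.2, 0, 0, 0, 0, 0.3],
    [38, 12.5, 0, 0, 0, 0, 0.3],
    [38, 12.5, 0, 0, 0, 0, 0.3],
    [38, 12.5, 0, 0, 0, 0, 0.3],
    [38, 12.5, 0, 0, 0, 0, 0.3]
  ]
}}

```text
time: 21.7
tool_pos: [0.4526, 0.3201, 0.2164]
tool_rot: [-3.141, 0.0, 2.067]
contact_force: [-0.3, 1.0, -1.6]
opening: 0.0443
grip_force: 12.0
```

```bash
python3 go.py .4533 .3214 .075;python3 -c "
from h import *
cloud('side','pics/s7.png')
cv2.imwrite('pics/s7c.png',cv2.resize(cv2.imread('pics/s7.png')[70:310,170:390],None,fx=2.5,fy=2.5))"
```

```text
t 21.7 cm [ 0.08  0.14 14.14] w [-0.001  0.    -0.002]
```

View pics/s7c.png

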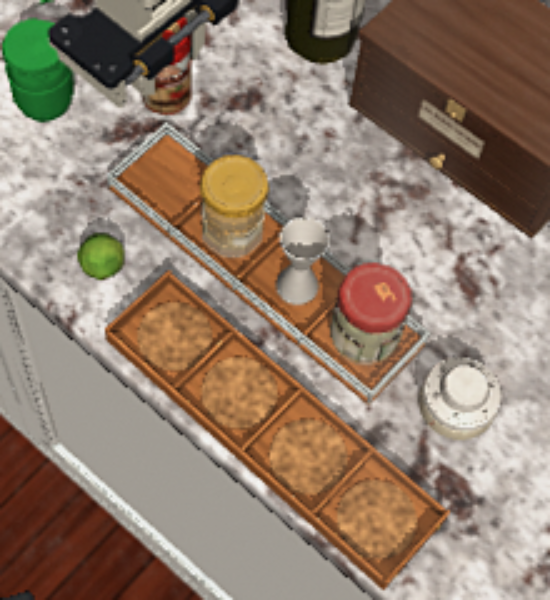

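The honey jar stands in its bay (crop 235,205). The spice jar is held above the left end bay at (168,80). Lowering it now.

Call:
{"op": "play_rows", "data": {
  "rows": [
    [0.05, 0.1, 4, 0, 0, 0, 0.3],
    [0.05, 0.1, 8, 0, 0, 0, 0.3],
    [0.05, 0.1, 11, 0, 0, 0, 0.3],
    [0.05, 0.1, 13, 0, 0, 0, 0.3],
    [0.05, 0.1, 13.6, 0, 0, 0, 0.3],
    [0.05, 0.1, 13.9, 0, 0, 0, 0.3],
    [0.05, 0.1, 14, 0, 0, 0, 0.3],
    [0.05, 0.1, 14.1, 0, 0, 0, 0.3],
    [0.05, 0.1, 14.1, 0, 0, 0, 0.3]
  ]
}}

```text
time: 22.65
tool_pos: [0.4534, 0.3225, 0.0766]
tool_rot: [3.14, -0.0, 2.069]
contact_force: [0.9, -0.6, -1.8]
opening: 0.0444
grip_force: 12.0
```

Call:
{"op": "play_rows", "data": {
  "rows": [
    [0, 0, 0.1, 0, 0, 0, 0.3],
    [0, 0, 0.2, 0, 0, 0, 0.3],
    [0, 0, 0.22, 0, 0, 0, 0.3],
    [0, 0, 0.22, 0, 0, 0, 0.3]
  ]
}}

```text
time: 23.05
tool_pos: [0.4533, 0.3226, 0.0744]
tool_rot: [3.14, -0.0, 2.069]
contact_force: [0.2, -0.5, 4.7]
opening: 0.0442
grip_force: 12.0
```

Call:
{"op": "play_rows", "data": {
  "rows": [
    [0, 0, 0, 0, 0, 0, 0.75],
    [0, 0, 0, 0, 0, 0, 0.75],
    [0, 0, 0, 0, 0, 0, 0.75],
    [0, 0, 0, 0, 0, 0, 0.75],
    [0, 0, -2, 0, 0, 0, 0.75],
    [0, 0, -6, 0, 0, 0, 0.75],
    [0, 0, -10, 0, 0, 0, 0.75],
    [0, 0, -15, 0, 0, 0, 0.75],
    [4, -4, -17, 0, 0, 0, 0.75],
    [7, -6, -17, 0, 0, 0, 0.75],
    [10, -6, -17, 0, 0, 0, 0.75],
    [10, -6, -17, 0, 0, 0, 0.75],
    [10, -6, -17, 0, 0, 0, 0.75]
  ]
}}

```text
time: 24.35
tool_pos: [0.3522, 0.3816, 0.2434]
tool_rot: [-3.142, 0.0, 2.07]
contact_force: [0.3, 0.1, -0.2]
opening: 0.0688
grip_force: 0.0
```

```bash
python3 -c "
from h import *
cloud('side','pics/s8.png')
cv2.imwrite('pics/s8c.png',cv2.resize(cv2.imread('pics/s8.png')[70:310,170:390],None,fx=2.5,fy=2.5))"
```

```text
(no output)
```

View pics/s8c.png

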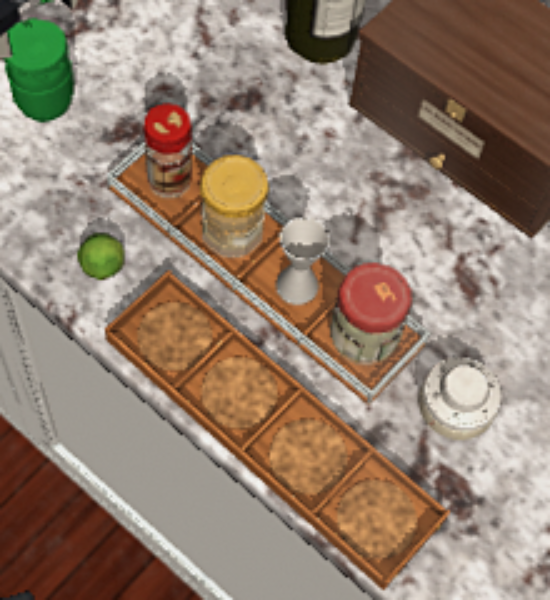

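All four stand upright in reverse order: spice (168,150), honey (235,205), measure (300,265) and squat jar (372,310). The green jar is untouched and the arm is clear.

```bash
python3 -c "
from h import *
print(robot.hand_in())"
```

```text
the job is handed in; nothing more can be done
None
```

The four things now stand upright in the wire-railed rack in reverse order (from the left: spice jar, honey jar, measure, squat jar), and the job was handed in at about 24 s with the arm clear; no verdict came back.

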